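Pack the furnace-run carrier and leave the look-alikes

TASK

Pack the carrier tray for the next tube-furnace run: stand the vial with the yellow cap sticker in the square cell of the blue block, stand the clean crucible in the round well of the steel block, and lay the combustion boat in the short grey nest and the steel tweezers in the long black nest, each standing or lying right down on the floor of its pocket. Keep the sample vial upright all the time, and leave the pink-sticker vial and the crucible with burnt residue where they stand.

Things in the scene. Friction and masses are not known exactly. Their poses are not given: they have to be found in the camera images.
- vial_yellow: Sample vial to pack: clear glass, black ribbed screw cap with a round yellow sticker on top, sand-coloured contents. Upright cylinder 22 mm across, 59 mm tall, 17 to 31 g; the cap is the upper 18 mm. Origin at the centre of its underside, z up. (A big grey instrument stands at the left of the worktop, beside the arm at its start: lift well clear of it before swinging across.)
- vial_pink: Look-alike that stays where it is: same vial (22 mm across, 59 mm tall) but with a round pink sticker on its black cap and pink contents. Origin at the centre of its underside.
- crucible_clean: Clean alumina crucible to pack: open cream-white tapered cup, empty, white inside, 34 mm across the rim, 22 mm at the foot, 36 mm tall, 28 g, standing upright. Origin at the centre of its underside, z up. Grip it round the outside near the rim.
- crucible_used: Look-alike that stays where it is: same crucible (34 mm rim, 36 mm tall) but with dark burnt residue inside. Origin at the centre of its underside.
- boat: Combustion boat to pack: small open cream-white ceramic trough, 73 mm long (its y axis), 16 mm wide (x), 10 mm high, 12 g, lying upright. Origin at the centre of its underside, z up. Grip across the width at its middle. Both ends are alike.
- tweezers: Plain steel tweezers to pack, lying flat: 125 mm long (its y axis), 8 to 11 mm wide (x), 10 mm high, 24 g. Origin at mid-length on the underside, z up. Grip across the width at mid-length; either way round will do. (A silver and black pen of like length lies near by: not to be packed.)
- vial_block: Carrier insert for the vial: blue block 58 (x) x 73 (y) x 34 mm high; in the middle of its top a square cell 38 x 38 mm, floor 8 mm above the origin. Origin: centre of its underside, 3 mm above the worktop, z up. It sits in the fixed carrier, an aluminium tray 190 x 162 mm with low rims and a bar handle at two sides, side by side with the other three inserts.
- crucible_seat: Carrier insert for the crucible: steel block 58 (x) x 73 (y) x 34 mm high with four dark screw heads (3 mm high) at its corners; in the middle of its top a round well 38 mm across, 14 mm deep, its floor 20 mm above the origin. Origin: centre of the insert's underside, 3 mm above the worktop, z up.
- boat_nest: Carrier insert for the boat: grey slab (black pocket floor) 58 (x) x 150 (y) mm with the SHORT nest: central pocket 91 mm (y) x 32 mm (x), floor 18 mm above the origin, round its ends cheeks 8 mm high; the middle 44 mm of its length has no cheeks, so fingers can reach the floor. Origin: centre of the insert's underside, 3 mm above the worktop, z up.
- tweezers_nest: Carrier insert for the tweezers: black slab (yellow pocket floor) 58 (x) x 150 (y) mm with the LONG nest: central pocket 141 mm (y) x 26 mm (x), floor 18 mm above the origin, round its ends cheeks 8 mm high; the middle 60 mm of its length has no cheeks, so fingers can reach the floor. Origin: centre of the insert's underside, 3 mm above the worktop, z up.

How it is judged:
At the end, for the whole second after the job is handed in: Vial stands in the cell (13 mm, 0.2 rad), clean crucible in the round well (11 mm, 0.2 rad); boat on the short nest's floor (11 mm across, 12 along), tweezers on the long nest's (12 across, 13 along, 0.25 rad); all at rest; pink vial and used crucible within 20 mm of start (horizontal distance between vial_yellow and vial_block below 0.013 m and z of vial_yellow in the frame of vial_block below 0.014 m and angle between each of vial_yellow, crucible_clean's own z axis and vertical below 0.2 rad and horizontal distance between crucible_clean and crucible_seat below 0.011 m and z of crucible_clean in the frame of crucible_seat below 0.025 m and x of boat in the frame of boat_nest between -0.011 and 0.011 m and y of boat in the frame of boat_nest between -0.012 and 0.012 m and z of boat in the frame of boat_nest below 0.022 m and angle between boat's own z axis and vertical below 0.15 rad and x of tweezers in the frame of tweezers_nest between -0.012 and 0.012 m and y of tweezers in the frame of tweezers_nest between -0.013 and 0.013 m and z of tweezers in the frame of tweezers_nest below 0.022 m and angle between the y axis of tweezers and the y axis of tweezers_nest, either way round below 0.25 rad and linear speed of each of vial_yellow, crucible_clean, boat, tweezers below 0.02 m/s and distance of each of vial_pink, crucible_used from where it was at the start of the episode below 0.02 m); the robot touches nothing.
It fails at once if a look-alike (pink-sticker vial or used crucible) is moved or tipped (distance of any of vial_pink, crucible_used from where it was at the start of the episode above 0.025 m or angle between any of vial_pink, crucible_used's own z axis and vertical above 0.5 rad).
It fails at once if the sample vial is tipped by more than 0.7 rad (angle between vial_yellow's own z axis and vertical above 0.7 rad).
It also fails if it takes over 112 s, if anything falls off the work surface, if the arm or the gripper's body presses on something with over 40 N, if the wrist force passes 120 N, or if a joint passes its speed limit or range.

ROBOT

A 6-joint arm with a two-finger parallel gripper is mounted at the origin on a cart in front of the work surface, level with it; the furniture and walls round the work are solid. World frame = base frame: x ahead of the robot, y to its left, z up, the work surface at z = 0. Lengths are in m, angles in rad, forces in N, time in s.
With the tool pointing down it reaches from about 0.225 to 0.875 m from the base axis. Payload 3.4 kg.
Tool frame: the origin (TCP) lies at the very end of the fingers, on their centre line; the grasp point (between the pads) lies 19 mm behind it; z points along the fingers, y is the line along which they close (so a half turn about z gives the same grasp; the last joint's range is limited). The gripper opens to 85 mm and grips with 20 to 120 N. Pads are 22 mm wide; open, the fingers measure 114 mm over their backs; the gripper's body (76 mm by 85 mm) begins 54 mm behind the grasp point. The pads swing forward as they close: fully open they stand 13 mm farther back than shut.
Start: joints at [-1.398, 0.276, 1.505, -0, 1.361, -0.121], TCP at [0.167, -0.55, 0.231] pointing down, gripper open.
Joint ranges: [-2.89, 2.89], [-0.75, 2.08], [0.22, 2.7], [-1.18, 4.32], [0.11, 2.71], [-2.7, 2.7]. Speed limits (rad/s): [2.57, 2.57, 3.14, 3.14, 3.14, 3.14].

INTERFACE

Orientations are given as a unit quaternion [w, x, y, z].
In Python, from rig import manip, eyes gives the robot as it stands.
- The arm moves only by the tool servo_tool, never from a script. Its argument "series" is text: rows parted by semicolons, each of 7 numbers parted by spaces: the shift along the tool's x, y, z in m, then the turn, a rotation vector about the tool's x, y, z in degrees, then the closure, from 0 (fully open) to 1 (shut). In form: dx dy dz ax ay az fingers; .... A call has 1 to 5 rows; each row is the pose to reach, as a shift and turn from the pose commanded when the call began, along the tool's axes at that moment; what a row does not reach only later rows make up. A row lasts 1/10 s, in which the tool goes at most 50 mm and 8.59 degrees, less where a joint would pass 70% of its speed; a pose out of reach is approached as far as the arm can. A call with a gripper value outside its range is refused whole. The fingers move at their own pace and stop on an object; "squeeze" is the grip in N (left out, the last holds). Time passes only in rows, so rows that repeat a pose let the fingers close. It gives the time, the measured TCP pose, the force, the opening and the grip force at its end, in the units of the state.
- manip.get_state(): the state, without advancing time (a new reading comes with each control period).
- eyes.get_image(name): name is "scene" or "top"; returns the picture (384x512x3 uint8, red, green, blue); there is no depth.
- eyes.camera_info(name): a dict with "fx", "fy", "cx", "cy" (pixels), "eye" and "orientation" of the camera in the world. Camera axes: x right, y down, z forward; pixel columns grow to the right and rows downward; lengths in m; the calibration is good to about 2 mm. A picture is of the moment at which its call begins. camera_info takes no time and is no camera call.
- manip.sign_off(): hands the job in; it is judged then, once.
The state is a dict: "clock": time; "qpos": joint angles; "qd": joint speeds; "effort": joint torques, N m; "position": TCP position; "ee_rot": TCP orientation; "contact_force": force on the tool from outside, world axes, zero at the start; "moment": the same for the moment, N m; "width": finger opening in m; "gripper_force": force on a finger pad.
Only numpy, scipy, OpenCV 4.12 (cv2) and the standard library are available. Lean on these libraries where they do the work, as an engineer would, in place of code of your own. Each camera call takes 0.05 s, during which the arm holds its last target. There are 200 camera calls.

## Working session

There is one attempt and no reset: what is moved stays moved. The work goes in short steps, Python scripts to look and compute and a tool call to move; the robot and the scene stay as the last step left them, time stands still between calls to the robot, and variables do not carry over. Pictures are saved under pics/ and viewed, at most 14 in all, crops included, and the job is handed in when it is done.

Besides the shell and the picture viewer there is one more tool, called after "Request:" in YAML: its name, and indented under it one key for each argument. servo_tool: Moves the arm, as the interface text tells. Its arguments: {"type":"object","properties":{"series":{"type":"string"},"squeeze":{"type":"number"}},"required":["series"]}

```bash
mkdir -p pics
cat > h.py <<'E'
import numpy as np, cv2
from rig import manip, eyes
from scipy.spatial.transform import Rotation as R
def rot(q): return R.from_quat([q[1],q[2],q[3],q[0]])
def ray(n,u,v):
    c=eyes.camera_info(n); d=rot(c["orientation"]).apply([(u-c["cx"])/c["fx"],(v-c["cy"])/c["fy"],1]); return np.array(c["eye"]),d
def onz(n,u,v,z):
    e,d=ray(n,u,v); return e+d*(z-e[2])/d[2]
def tri(a,b):
    A=[];B=[]
    for n,u,v in (a,b):
        e,d=ray(n,u,v); d=d/np.linalg.norm(d); P=np.eye(3)-np.outer(d,d); A.append(P);B.append(P@e)
    return np.linalg.lstsq(np.vstack(A),np.hstack(B),rcond=None)[0]
def proj(n,p):
    c=eyes.camera_info(n); q=rot(c["orientation"]).inv().apply(np.array(p)-c["eye"]); return c["fx"]*q[0]/q[2]+c["cx"],c["fy"]*q[1]/q[2]+c["cy"]
def snap(n,f,crop=None,s=1.56):
    im=eyes.get_image(n)[:,:,::-1]; cv2.imwrite(f"pics/{f}_raw.png",im)
    if crop: x0,y0,x1,y1=crop; im=im[y0:y1,x0:x1]
    cv2.imwrite(f"pics/{f}.png",cv2.resize(im,None,fx=s,fy=s,interpolation=cv2.INTER_CUBIC))
E
python3 -c "
from h import *
for n in('scene','top'): print(eyes.camera_info(n)); snap(n,n+'1')
print(manip.get_state())"
```

```text
{'fx': 451.41196676492444, 'fy': 451.41196676492444, 'cx': 254.92469644463384, 'cy': 182.41533454952574, 'eye': array([-0.10302573,  0.64839443,  0.47774211]), 'orientation': array([ 0.20089967, -0.30034987,  0.79155007, -0.49282631])}
{'fx': 444.76695335583634, 'fy': 444.76695335583634, 'cx': 255.53786136044712, 'cy': 185.28357839751774, 'eye': array([ 0.44126909, -0.03833667,  1.41820101]), 'orientation': array([ 0.02428107, -0.69927645,  0.71416403, -0.01981454])}
{'clock': 0.1, 'qpos': array([-1.39802790e+00,  2.76519231e-01,  1.50602147e+00,  2.26824948e-05,
        1.36071292e+00, -1.21008738e-01]), 'qd': array([-0.00192737, -0.00136417, -0.00280405, -0.00030219, -0.00059624,
        0.00076455]), 'effort': array([ 1.31408662e-03, -4.17698801e+01, -2.46404135e+01, -2.18913960e-04,
        5.80738240e-03,  6.87075357e-06]), 'position': array([ 0.16641677, -0.54988689,  0.23052741]), 'ee_rot': array([-8.30493392e-04,  9.89231262e-01,  1.46358536e-01, -1.04042002e-05]), 'contact_force': array([ 0.36839724,  0.22504769, -0.34980957]), 'moment': array([-0.06601123, -0.02262928, -0.0041168 ]), 'gripper_force': 0.0, 'width': 0.08502991719893134}
```

View pics/top1.png

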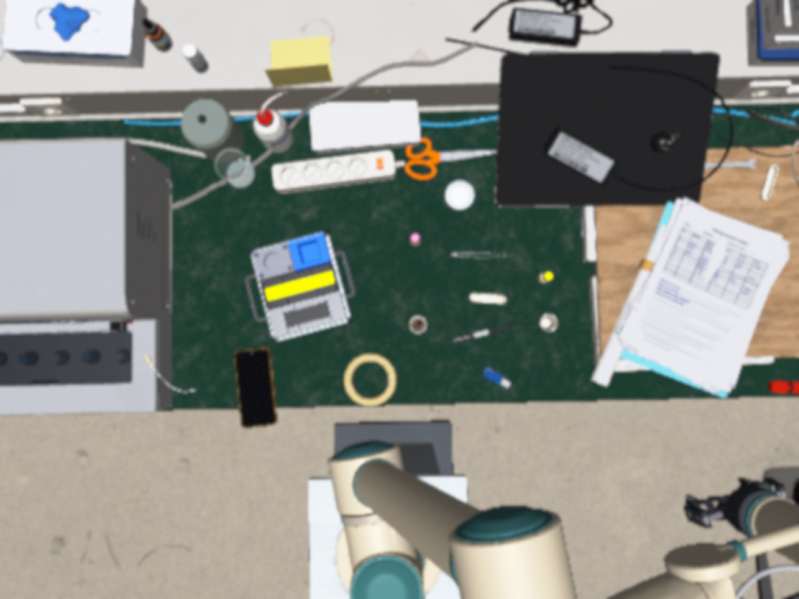

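View pics/scene1.png

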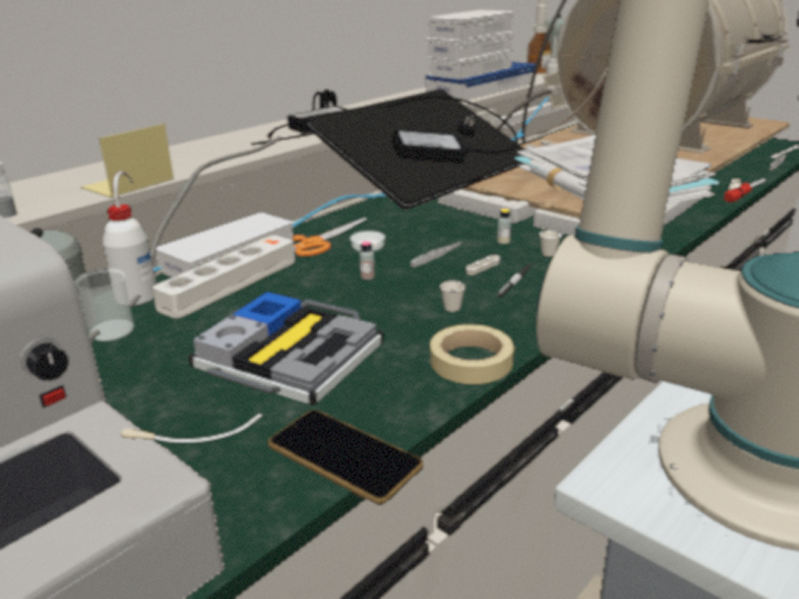

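Top view: the tray is at about (300,285), with yellow vial (547,277), clean crucible (548,322), boat (488,298), tweezers (482,254), pen (482,333), pink vial (415,239) and used crucible (417,324), all in view pixels (1.56x raw). The scene view shows the same layout. I'll zoom in on both to measure.

```bash
python3 -c "
import cv2,numpy as np
def z(f,c,s):
    x0,y0,x1,y1=c; im=cv2.resize(cv2.imread(f)[y0:y1,x0:x1],None,fx=s,fy=s,interpolation=cv2.INTER_CUBIC)
    for u in range(-(-x0//10)*10,x1,10): cv2.line(im,((u-x0)*s,0),((u-x0)*s,6 if u%50 else 16),(0,255,255),1); cv2.putText(im,str(u),((u-x0)*s+1,16),0,.33,(0,255,255),1)
    for v in range(-(-y0//10)*10,y1,10): cv2.line(im,(0,(v-y0)*s),(6,(v-y0)*s),(0,255,255),1); cv2.putText(im,str(v),(8,(v-y0)*s+4),0,.33,(0,255,255),1)
    return im
cv2.imwrite('pics/a.png',z('pics/top1_raw.png',(250,140,365,225),6))
cv2.imwrite('pics/b.png',z('pics/top1_raw.png',(152,142,232,224),7))
cv2.imwrite('pics/c.png',np.vstack([z('pics/scene1_raw.png',(220,128,378,204),5)[:, :790],z('pics/scene1_raw.png',(115,180,273,220),5)[:, :790]][:1]))
cv2.imwrite('pics/d.png',z('pics/scene1_raw.png',(115,180,255,260),5))
"
```

```text
(no output)
```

View pics/a.png

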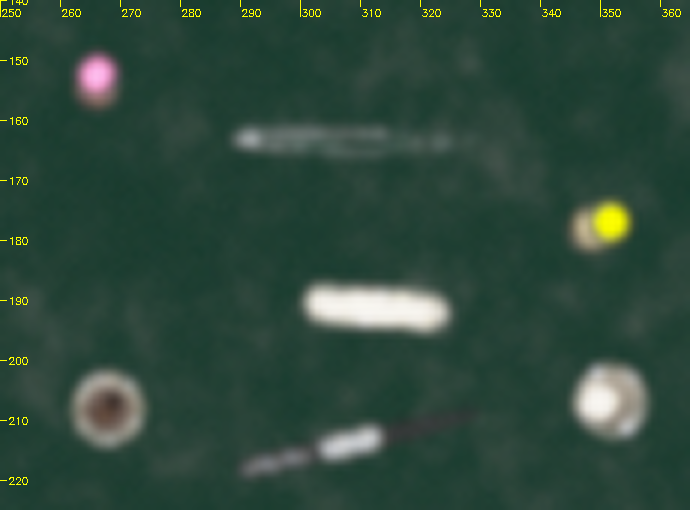

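View pics/b.png

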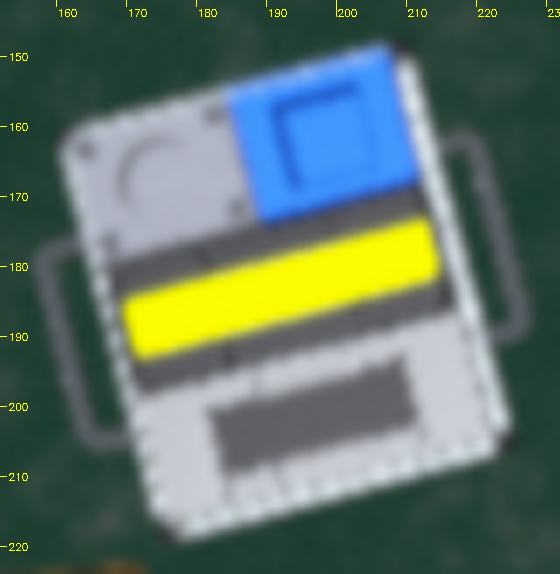

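View pics/c.png

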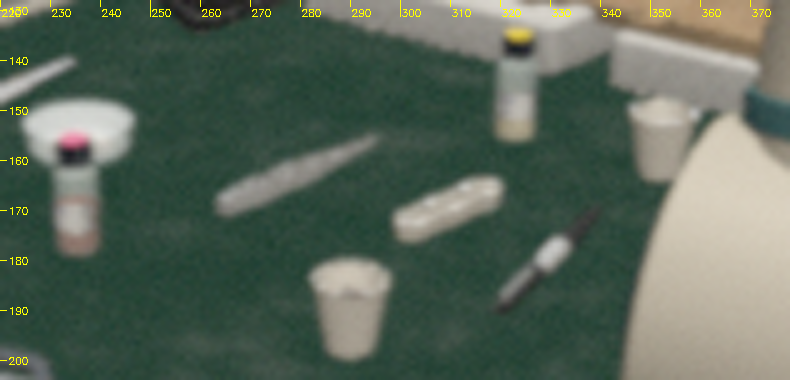

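View pics/d.png

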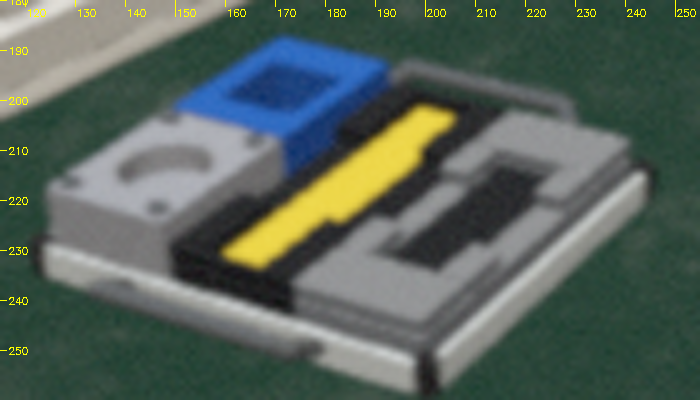

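```bash
cat >> h.py <<'E'
def A(x,y): return ("top",250+(x+.5)/6-.5,140+(y+.5)/6-.5)
def B(x,y): return ("top",152+(x+.5)/7-.5,142+(y+.5)/7-.5)
def C(x,y): return ("scene",220+(x+.5)/5-.5,128+(y+.5)/5-.5)
def D(x,y): return ("scene",115+(x+.5)/5-.5,180+(y+.5)/5-.5)
E
python3 -c "
from h import *
np.set_printoptions(precision=4,suppress=True)
f=lambda n,a,b,z: print(n,tri(a,b),'top@z',onz(*a,z)[:2],'scene@z',onz(*b,z)[:2])
f('yel',A(611,222),C(519,35),.059)
f('pink',A(97,75),C(74,141),.059)
f('clean rim',A(611,401),C(662,112),.036)
f('used rim',A(109,409),C(350,279),.036)
f('boat',A(377,307),C(448,208),.006)
f('boatL',A(305,303),C(396,225),.006)
f('boatR',A(448,313),C(502,190),.006)
f('twL',A(234,138),C(218,206),.006)
f('twR',A(470,144),C(380,136),.006)
f('pen',A(350,441),C(550,253),.005)
f('yfloor',B(281,288),D(340,184),.021)
f('yfl end',B(130,328),D(243,258),.021)
f('yfr end',B(432,248),D(436,109),.021)
f('cell',B(326,137),D(283,85),.037)
f('well',B(165,181),D(166,166),.037)
f('steel-top',B(165,183),D(166,166),.037)
f('grey',B(313,416),D(466,214),.029)
print('grey floor top@.021',onz(*B(313,416),.021), onz(*B(217,444),.021),onz(*B(408,387),.021))
for x,y in((62,150),(262,225),(395,45),(418,185),(228,95)):print(onz(*B(x,y),.037)[:2])
"
```

```text
yel [ 0.5462 -0.3245  0.0608] top@z [ 0.5467 -0.3246] scene@z [ 0.5487 -0.3291]
pink [ 0.6273 -0.0644  0.0606] top@z [ 0.6279 -0.0642] scene@z [ 0.6299 -0.0674]
clean rim [ 0.4557 -0.3258  0.0384] top@z [ 0.4557 -0.3263] scene@z [ 0.4588 -0.3311]
used rim [ 0.4571 -0.0668  0.0378] top@z [ 0.457  -0.0669] scene@z [ 0.4595 -0.0695]
boat [ 0.5079 -0.2105  0.0085] top@z [ 0.5083 -0.2106] scene@z [ 0.511  -0.2153]
boatL [ 0.5111 -0.1719  0.0117] top@z [ 0.5112 -0.1726] scene@z [ 0.5186 -0.1818]
boatR [ 0.503  -0.2488  0.0069] top@z [ 0.5043 -0.248 ] scene@z [ 0.503  -0.2515]
twL [ 0.5992 -0.1373  0.0089] top@z [ 0.5998 -0.1372] scene@z [ 0.6032 -0.1425]
twR [ 0.5927 -0.2626  0.0095] top@z [ 0.5939 -0.2624] scene@z [ 0.597  -0.2701]
pen [ 0.4369 -0.1945  0.0104] top@z [ 0.4378 -0.1944] scene@z [ 0.4422 -0.2051]
yfloor [0.5413 0.1705 0.0264] top@z [0.541  0.1705] scene@z [0.5498 0.1654]
yfl end [0.5228 0.2356 0.0301] top@z [0.5244 0.2388] scene@z [0.534  0.2262]
yfr end [0.5583 0.1029 0.0269] top@z [0.5576 0.1022] scene@z [0.5686 0.0968]
cell [0.6068 0.147  0.04  ] top@z [0.607  0.1472] scene@z [0.6118 0.1438]
well [0.5889 0.2195 0.0385] top@z [0.5888 0.2194] scene@z [0.5917 0.2182]
steel-top [0.5882 0.2196 0.0388] top@z [0.5879 0.2194] scene@z [0.5917 0.2182]
grey [0.4831 0.156  0.0283] top@z [0.4828 0.1557] scene@z [0.4824 0.157 ]
grey floor top@.021 [0.4831 0.1568 0.021 ] [0.4714 0.2001 0.021 ] [0.4952 0.114  0.021 ]
[0.6037 0.2653]
[0.5682 0.1763]
[0.6477 0.1158]
[0.5846 0.1065]
[0.6268 0.1908]
```

Triangulated heights match the text to within 2 mm, and the tray is yawed by 13.9°. Next, a helper that turns world targets into tool-frame shifts.

```bash
cat >> h.py <<'E'
def go(*targets):
    """each target x y z psi(deg): print tool-frame delta from current, then from one to the next"""
    s=manip.get_state(); p=np.array(s["position"]); r=rot(s["ee_rot"])
    print("t",s["clock"],"p",p.round(4),"psi",np.degrees(np.arctan2(*r.as_matrix()[[1,0],0])).round(2),"tilt",np.degrees(np.arccos(-r.as_matrix()[2,2])).round(2),"w",s["width"].__round__(4),"gf",round(s["gripper_force"],1),"q",np.round(s["qpos"],2))
    for x,y,z,a in targets:
        rt=R.from_euler("z",a,degrees=True)*R.from_euler("x",180,degrees=True); pt=np.array([x,y,z])
        d=r.inv().apply(pt-p); v=(r.inv()*rt).as_rotvec(degrees=True)
        print("d",d.round(4),"rv",v.round(2),"rows",max(np.linalg.norm(d)/.05,np.linalg.norm(v)/8.59).round(1)); p,r=pt,rt
E
cat > go.py <<'E'
import sys; from h import go
go(*[tuple(map(float,a.split(','))) for a in sys.argv[1:]])
E
python3 go.py .357,-.437,.20,51 .5465,-.3247,.15,85
```

```text
t 0.1 p [ 0.1664 -0.5499  0.2305] psi 16.83 tilt 0.1 w 0.085 gf 0.0 q [-1.4   0.28  1.51  0.    1.36 -0.12]
d [ 0.2151 -0.0528  0.0307] rv [ -0.09  -0.04 -34.17] rows 4.5
d [0.2065 0.0766 0.05  ] rv [  0.   0. -34.] rows 4.5
```

Request:
servo_tool:
  series: "0.215 -0.053 0.031 0 0 -34.2 0.4;0.215 -0.053 0.031 0 0 -34.2 0.4;0.215 -0.053 0.031 0 0 -34.2 0.4;0.215 -0.053 0.031 0 0 -34.2 0.4;0.215 -0.053 0.031 0 0 -34.2 0.4"
  squeeze: 25

```text
clock: 0.6
position: [0.3596, -0.4344, 0.1993]
ee_rot: [-0.001, 0.901, 0.433, 0.001]
contact_force: [-0.1, 0.5, 1.0]
width: 0.0514
gripper_force: 0.0
```

```bash
python3 go.py .5465,-.3247,.15,85
```

```text
t 0.6 p [ 0.3596 -0.4344  0.1993] psi 51.32 tilt 0.16 w 0.0514 gf 0.0 q [-1.    0.28  1.58  0.    1.28 -0.33]
d [0.2023 0.0774 0.0496] rv [ -0.04  -0.15 -33.68] rows 4.4
```

Request:
servo_tool:
  series: "0.2065 0.077 0.05 0 0 -34 0.4;0.2065 0.077 0.05 0 0 -34 0.4;0.2065 0.077 0.05 0 0 -34 0.4;0.2065 0.077 0.05 0 0 -34 0.4;0.2065 0.077 0.05 0 0 -34 0.4"

```text
clock: 1.1
position: [0.5492, -0.3223, 0.1486]
ee_rot: [-0.001, 0.735, 0.678, 0.001]
contact_force: [0.1, -0.0, -0.1]
width: 0.0511
gripper_force: 0.0
```

Request:
servo_tool:
  series: "0 0 0 0 0 0 0.4;0 0 0 0 0 0 0.4;0 0 0 0 0 0 0.4"

```text
clock: 1.4
position: [0.5457, -0.3259, 0.1504]
ee_rot: [-0.0, 0.737, 0.675, -0.0]
contact_force: [-1.1, 0.8, 0.0]
width: 0.0512
gripper_force: 0.0
```

```bash
python3 go.py .5465,-.3247,.034,85; python3 -c "
from h import *
snap('top','e',(300,130,400,230),5.9); print(proj('top',manip.get_state()['position']))"
```

```text
t 1.4 p [ 0.5457 -0.3259  0.1504] psi 84.98 tilt 0.05 w 0.0512 gf 0.0 q [-0.65  0.42  1.49 -0.    1.23 -0.56]
d [0.0013 0.0008 0.1164] rv [-0.04  0.02 -0.02] rows 2.3
(np.float64(358.6460926536644), np.float64(174.31265594902857))
```

View pics/e.png

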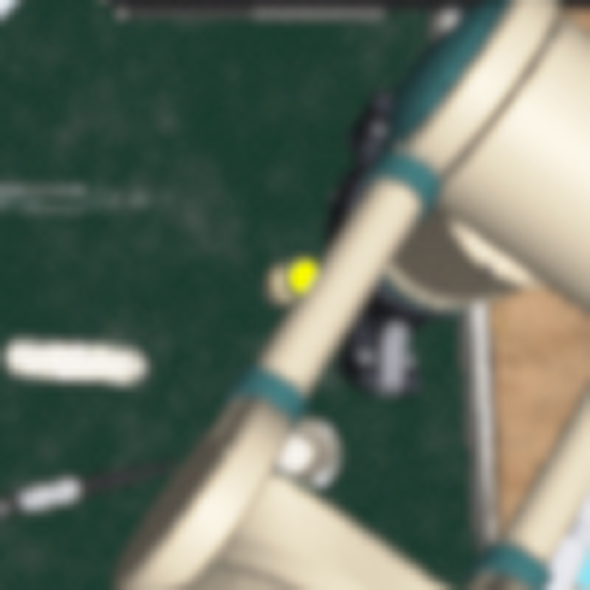

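The arm's reflection of the plan looks right: the vial is at view (303,275) with the gripper above it (parallax moves it right). Descend and grip.

Request:
servo_tool:
  series: "0.001 0.001 0.04 0 0 0 0.4;0.001 0.001 0.08 0 0 0 0.4;0.001 0.001 0.1 0 0 0 0.4;0.001 0.001 0.116 0 0 0 0.4;0.001 0.001 0.116 0 0 0 0.4"

```text
clock: 1.95
position: [0.5452, -0.3244, 0.0323]
ee_rot: [-0.002, 0.738, 0.675, -0.001]
contact_force: [0.3, 0.9, 0.8]
width: 0.051
gripper_force: 0.0
```

Request:
servo_tool:
  series: "0 0 0 0 0 0 0.65;0 0 0 0 0 0 0.75;0 0 0 0 0 0 0.8;0 0 0 0 0 0 0.85;0 0 0 0 0 0 0.85"
  squeeze: 30

```text
clock: 2.45
position: [0.5482, -0.3253, 0.036]
ee_rot: [0.001, 0.737, 0.676, -0.0]
contact_force: [-1.0, -1.5, 5.8]
width: 0.0208
gripper_force: 29.6
```

Request:
servo_tool:
  series: "0 0 0 0 0 0 0.9;0 0 -0.03 0 0 0 0.9;0 0 -0.07 0 0 0 0.9;0 0 -0.11 0 0 0 0.9;0 0 -0.13 0 0 0 0.9"

```text
clock: 2.95
position: [0.5495, -0.3252, 0.1686]
ee_rot: [0.003, 0.737, 0.676, 0.001]
contact_force: [0.5, -0.5, 0.1]
width: 0.0208
gripper_force: 29.4
```

```bash
python3 go.py .5755,-.10,.165,94 .607,.147,.165,103.9; python3 -c "
from h import *
snap('scene','f',(270,60,400,200),4.2)"
```

```text
t 2.95 p [ 0.5495 -0.3252  0.1686] psi 85.05 tilt 0.39 w 0.0208 gf 29.4 q [-0.64  0.4   1.47  0.    1.26 -0.56]
d [0.2266 0.0065 0.0029] rv [ 0.32  0.21 -8.95] rows 4.5
d [0.2442 0.0487 0.    ] rv [-0.   0.  -9.9] rows 5.0
```

View pics/f.png

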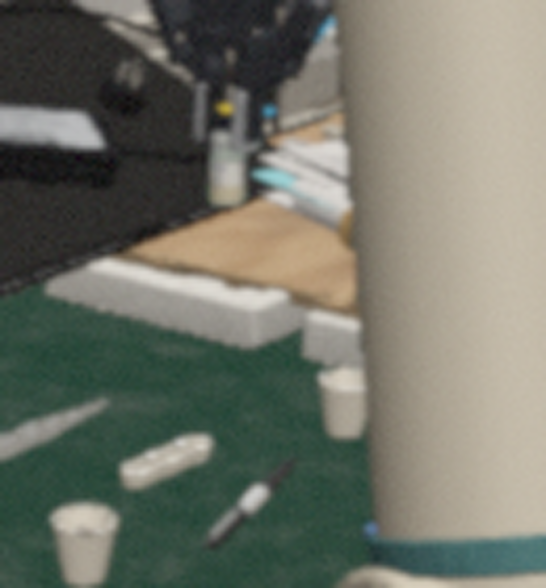

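The vial is held upright by its cap. Carry it to above the cell.

Request:
servo_tool:
  series: "0.045 0.0015 0 0 0 -2 0.9;0.09 0.003 0 0 0 -4 0.9;0.135 0.005 0 0 0 -6 0.9;0.18 0.006 0 0 0 -8 0.9;0.226 0.0065 0 0 0 -9 0.9"

```text
clock: 3.5
position: [0.5736, -0.0979, 0.1639]
ee_rot: [-0.0, 0.682, 0.732, 0.0]
contact_force: [0.7, -0.1, 0.3]
width: 0.0211
gripper_force: 29.4
```

Request:
servo_tool:
  series: "0.05 0.01 0 0 0 -2 0.9;0.1 0.02 0 0 0 -4 0.9;0.15 0.03 0 0 0 -6 0.9;0.2 0.04 0 0 0 -8 0.9;0.235 0.047 0 0 0 -9.9 0.9"

```text
clock: 4.0
position: [0.6038, 0.1412, 0.1638]
ee_rot: [-0.0, 0.615, 0.789, 0.0]
contact_force: [1.3, -0.3, -0.4]
width: 0.021
gripper_force: 29.4
```

Request:
servo_tool:
  series: "0 0 0 0 0 0 0.9;0 0 0 0 0 0 0.9;0 0 0 0 0 0 0.9"

```text
clock: 4.3
position: [0.6038, 0.1371, 0.1639]
ee_rot: [-0.0, 0.616, 0.787, -0.001]
contact_force: [-0.5, -0.5, -0.3]
width: 0.0208
gripper_force: 29.4
```

```bash
python3 go.py .607,.147,.08,103.9 .607,.147,.046,103.9
```

```text
t 4.3 p [0.6038 0.1371 0.1639] psi 103.9 tilt 0.07 w 0.0208 gf 29.4 q [ 0.11  0.38  1.51 -0.    1.25 -0.13]
d [0.0088 0.0056 0.0838] rv [-0.06  0.03  0.  ] rows 1.7
d [ 0.    -0.     0.034] rv [0. 0. 0.] rows 0.7
```

Request:
servo_tool:
  series: "0.009 0.0056 0 0 0 0 0.9;0.009 0.0056 0.04 0 0 0 0.9;0.009 0.0056 0.07 0 0 0 0.9;0.009 0.0056 0.09 0 0 0 0.9;0.009 0.0056 0.105 0 0 0 0.9"

```text
clock: 4.8
position: [0.6069, 0.1472, 0.0575]
ee_rot: [-0.001, 0.617, 0.787, -0.001]
contact_force: [0.1, 0.2, 0.4]
width: 0.0209
gripper_force: 29.4
```

Request:
servo_tool:
  series: "0 0 0.006 0 0 0 0.9;0 0 0.011 0 0 0 0.9;0 0 0.011 0 0 0 0.9;0 0 0.011 0 0 0 0.9"

```text
clock: 5.2
position: [0.6081, 0.148, 0.0491]
ee_rot: [0.001, 0.616, 0.788, 0.001]
contact_force: [0.1, 0.6, -0.7]
width: 0.0208
gripper_force: 29.4
```

```bash
python3 go.py .607,.147,.046,103.9; python3 -c "
from h import *
snap('scene','g',(100,150,240,260),5)"
```

```text
t 5.2 p [0.6081 0.148  0.0491] psi 103.91 tilt 0.09 w 0.0208 gf 29.4 q [ 0.13  0.49  1.64 -0.    1.   -0.12]
d [-0.0007 -0.0013  0.0031] rv [0.09 0.01 0.01] rows 0.1
```

View pics/g.png

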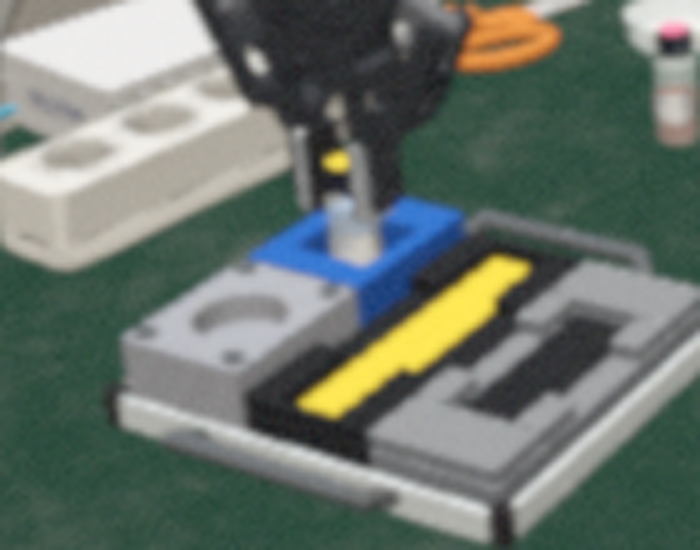

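The vial is inside the cell (view (355,230)), its foot hidden by the near rim, with no contact force yet. Lower slowly.

Request:
servo_tool:
  series: "0 -0.001 0.001 0 0 0 0.9;0 -0.001 0.002 0 0 0 0.9;0 -0.001 0.002 0 0 0 0.9;0 -0.001 0.003 0 0 0 0.9;0 -0.001 0.003 0 0 0 0.9"

```text
clock: 5.75
position: [0.6067, 0.1478, 0.047]
ee_rot: [0.0, 0.616, 0.788, 0.0]
contact_force: [-2.2, -0.2, 10.1]
width: 0.0207
gripper_force: 30.4
```

Request:
servo_tool:
  series: "0 0 0.001 0 0 0 0.9;0 0 0.001 0 0 0 0.9;0 0 0.002 0 0 0 0.9;0 0 0.002 0 0 0 0.9"

```text
clock: 6.15
position: [0.6068, 0.1478, 0.0469]
ee_rot: [0.001, 0.616, 0.788, 0.001]
contact_force: [-4.9, -0.9, 18.7]
width: 0.0211
gripper_force: 31.5
```

On the floor. Release and go up.

Request:
servo_tool:
  series: "0 0 -0.002 0 0 0 0.74;0 0 -0.002 0 0 0 0.7;0 0 -0.002 0 0 0 0.6;0 0 -0.002 0 0 0 0.5;0 0 -0.002 0 0 0 0.45"

```text
clock: 6.65
position: [0.6063, 0.1478, 0.0447]
ee_rot: [-0.0, 0.616, 0.788, -0.0]
contact_force: [0.6, -0.6, -0.3]
width: 0.0469
gripper_force: 0.0
```

Request:
servo_tool:
  series: "0 0 -0.01 0 0 0 0.45;0 0 -0.03 0 0 0 0.45;0 0 -0.06 0 0 0 0.45;0 0 -0.1 0 0 0 0.45;0 0 -0.13 0 0 0 0.45"

```text
clock: 7.15
position: [0.6071, 0.1479, 0.1782]
ee_rot: [0.001, 0.616, 0.788, 0.001]
contact_force: [0.5, -0.2, 0.2]
width: 0.0472
gripper_force: 0.0
```

```bash
python3 go.py .53,-.09,.17,95 .4557,-.326,.12,85 .4557,-.326,.016,85
```

```text
t 7.15 p [0.6071 0.1479 0.1782] psi 103.93 tilt 0.15 w 0.0472 gf 0.0 q [ 0.13  0.38  1.48 -0.    1.28 -0.12]
d [-0.2123 -0.1321  0.0079] rv [0.15 0.01 8.93] rows 5.0
d [-0.2286 -0.0946  0.05  ] rv [ 0. -0. 10.] rows 5.0
d [ 0.    -0.     0.104] rv [0. 0. 0.] rows 2.1
```

Request:
servo_tool:
  series: "-0.042 -0.026 0.001 0 0 2 0.45;-0.084 -0.052 0.002 0 0 4 0.45;-0.127 -0.08 0.003 0 0 6 0.45;-0.17 -0.106 0.004 0 0 8 0.45;-0.212 -0.132 0.004 0 0 9 0.45"

```text
clock: 7.65
position: [0.529, -0.0905, 0.172]
ee_rot: [0.001, 0.676, 0.737, 0.0]
contact_force: [1.4, -0.3, -0.1]
width: 0.0472
gripper_force: 0.0
```

Request:
servo_tool:
  series: "-0.045 -0.018 0.01 0 0 2 0.45;-0.09 -0.036 0.02 0 0 4 0.45;-0.135 -0.054 0.03 0 0 6 0.45;-0.18 -0.072 0.04 0 0 8 0.45;-0.2286 -0.0946 0.05 0 0 10 0.45"

```text
clock: 8.15
position: [0.4562, -0.3226, 0.1225]
ee_rot: [0.001, 0.738, 0.675, 0.0]
contact_force: [0.3, 0.0, -0.7]
width: 0.0472
gripper_force: 0.0
```

Request:
servo_tool:
  series: "0 0 0 0 0 0 0.45;0 0 0 0 0 0 0.45;0 0 0 0 0 0 0.45;0 0 0 0 0 0 0.45"

```text
clock: 8.55
position: [0.4573, -0.3192, 0.1227]
ee_rot: [0.0, 0.737, 0.676, 0.0]
contact_force: [0.1, 0.2, -0.7]
width: 0.0472
gripper_force: 0.0
```

```bash
python3 go.py .4557,-.326,.016,85
```

```text
t 8.55 p [ 0.4573 -0.3192  0.1227] psi 85.05 tilt 0.04 w 0.0472 gf 0.0 q [-0.73  0.33  1.71  0.    1.1  -0.65]
d [-0.007  -0.0011  0.1067] rv [0.04 0.   0.05] rows 2.1
```

Request:
servo_tool:
  series: "-0.007 -0.001 0.03 0 0 0 0.35;-0.007 -0.001 0.06 0 0 0 0.35;-0.007 -0.001 0.085 0 0 0 0.35;-0.007 -0.001 0.1065 0 0 0 0.35;-0.007 -0.001 0.1065 0 0 0 0.35"

```text
clock: 9.05
position: [0.4539, -0.3245, 0.0134]
ee_rot: [-0.003, 0.737, 0.676, -0.0]
contact_force: [0.1, -0.4, -0.4]
width: 0.0553
gripper_force: 0.0
```

Request:
servo_tool:
  series: "0 0 0 0 0 0 0.5;0 0 0 0 0 0 0.6;0 0 0 0 0 0 0.7;0 0 0 0 0 0 0.75;0 0 0 0 0 0 0.75"

```text
clock: 9.55
position: [0.456, -0.3281, 0.0172]
ee_rot: [0.002, 0.738, 0.675, 0.0]
contact_force: [0.2, 0.9, 6.5]
width: 0.0309
gripper_force: 29.7
```

Request:
servo_tool:
  series: "0 0 0 0 0 0 0.75;0 0 -0.03 0 0 0 0.75;0 0 -0.07 0 0 0 0.75;0 0 -0.11 0 0 0 0.75;0 0 -0.15 0 0 0 0.75"

```text
clock: 10.05
position: [0.4547, -0.3273, 0.1674]
ee_rot: [0.0, 0.738, 0.675, -0.0]
contact_force: [0.7, -0.8, -0.5]
width: 0.0316
gripper_force: 30.0
```

```bash
python3 go.py .52,-.05,.17,95 .589,.2195,.165,103.9; python3 -c "
from h import *
snap('scene','i',(280,90,380,180),5)"
```

```text
t 10.05 p [ 0.4547 -0.3273  0.1674] psi 84.92 tilt 0.02 w 0.0316 gf 30.0 q [-0.75  0.3   1.64 -0.    1.2  -0.66]
d [ 0.282   0.0405 -0.0026] rv [ 1.000e-02  2.000e-02 -1.008e+01] rows 5.7
d [0.2625 0.0922 0.005 ] rv [ 0.   0.  -8.9] rows 5.6
```

View pics/i.png

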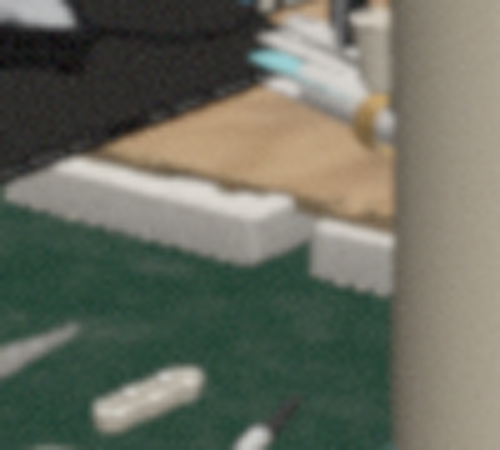

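The crucible is held upright, at view (375,45). Carry it to above the well.

Request:
servo_tool:
  series: "0.05 0.007 0 0 0 -2 0.75;0.1 0.014 0 0 0 -4 0.75;0.145 0.021 0 0 0 -6 0.75;0.19 0.028 0 0 0 -8 0.75;0.235 0.034 0 0 0 -10 0.75"

```text
clock: 10.6
position: [0.5098, -0.0947, 0.1659]
ee_rot: [0.001, 0.676, 0.737, 0.0]
contact_force: [0.1, 0.2, -1.0]
width: 0.0315
gripper_force: 30.0
```

```bash
python3 go.py .54,.065,.165,100 .589,.2195,.165,103.9
```

```text
t 10.6 p [ 0.5098 -0.0947  0.1659] psi 94.99 tilt 0.06 w 0.0315 gf 30.0 q [-0.32  0.24  1.73 -0.    1.17 -0.4 ]
d [0.1565 0.044  0.0008] rv [ 0.06  0.03 -5.01] rows 3.3
d [0.1436 0.0751 0.    ] rv [ 0.   0.  -3.9] rows 3.2
```

Request:
servo_tool:
  series: "0.04 0.011 0 0 0 -1 0.75;0.08 0.022 0 0 0 -3 0.75;0.12 0.034 0 0 0 -5 0.75;0.1565 0.044 0 0 0 -5 0.75"

```text
clock: 11.0
position: [0.5402, 0.0653, 0.1658]
ee_rot: [0.0, 0.643, 0.766, 0.0]
contact_force: [0.5, 0.1, 0.6]
width: 0.0314
gripper_force: 30.0
```

Request:
servo_tool:
  series: "0.04 0.02 0 0 0 -1 0.75;0.08 0.04 0 0 0 -2 0.75;0.11 0.06 0 0 0 -3 0.75;0.1436 0.0751 0 0 0 -3.9 0.75;0.1436 0.0751 0 0 0 -3.9 0.75"

```text
clock: 11.5
position: [0.5903, 0.2222, 0.1653]
ee_rot: [-0.0, 0.615, 0.788, 0.002]
contact_force: [1.0, -0.8, -0.5]
width: 0.031
gripper_force: 30.0
```

Request:
servo_tool:
  series: "0 0 0.02 0 0 0 0.75;0 0 0.05 0 0 0 0.75;0 0 0.065 0 0 0 0.75;0 0 0.065 0 0 0 0.75;0 0 0.065 0 0 0 0.75"

```text
clock: 12.0
position: [0.5893, 0.2171, 0.1009]
ee_rot: [0.0, 0.617, 0.787, -0.0]
contact_force: [0.3, 0.3, -0.4]
width: 0.0314
gripper_force: 30.0
```

```bash
python3 go.py .589,.2195,.05,103.9 .589,.2195,.04,103.9
```

```text
t 12.0 p [0.5893 0.2171 0.1009] psi 103.8 tilt 0.02 w 0.0314 gf 30.0 q [ 0.24  0.45  1.58 -0.    1.12  0.  ]
d [0.0024 0.0003 0.0509] rv [ 0.    0.02 -0.1 ] rows 1.0
d [ 0.   -0.    0.01] rv [0. 0. 0.] rows 0.2
```

Request:
servo_tool:
  series: "0.0025 0 0.02 0 0 0 0.75;0.0025 0 0.04 0 0 0 0.75;0.0025 0 0.052 0 0 0 0.75;0.0025 0 0.055 0 0 0 0.75;0.0025 0 0.055 0 0 0 0.75"

```text
clock: 12.5
position: [0.589, 0.2201, 0.046]
ee_rot: [0.0, 0.617, 0.787, 0.0]
contact_force: [0.9, 0.4, -1.2]
width: 0.0318
gripper_force: 30.0
```

Request:
servo_tool:
  series: "0 0 0.002 0 0 0 0.75;0 0 0.003 0 0 0 0.75;0 0 0.004 0 0 0 0.75;0 0 0.005 0 0 0 0.75;0 0 0.005 0 0 0 0.75"

```text
clock: 13.0
position: [0.5886, 0.2202, 0.0406]
ee_rot: [0.0, 0.617, 0.787, -0.0]
contact_force: [-0.2, 0.2, -0.3]
width: 0.0312
gripper_force: 30.0
```

Request:
servo_tool:
  series: "0 0 0.001 0 0 0 0.75;0 0 0.001 0 0 0 0.75"

```text
clock: 13.2
position: [0.5886, 0.2203, 0.0404]
ee_rot: [0.0, 0.617, 0.787, 0.0]
contact_force: [-0.8, -0.2, 3.8]
width: 0.031
gripper_force: 30.3
```

Touching the well floor at the expected height. Release.

Request:
servo_tool:
  series: "0 0 0 0 0 0 0.62;0 0 0 0 0 0 0.6;0 0 0 0 0 0 0.55;0 0 0 0 0 0 0.48;0 0 0 0 0 0 0.45"

```text
clock: 13.7
position: [0.5886, 0.2201, 0.0393]
ee_rot: [-0.0, 0.617, 0.787, -0.0]
contact_force: [-0.4, 0.3, -0.2]
width: 0.0469
gripper_force: 0.0
```

Request:
servo_tool:
  series: "0 0 -0.01 0 0 0 0.45;0 0 -0.03 0 0 0 0.45;0 0 -0.06 0 0 0 0.45;0 0 -0.1 0 0 0 0.45;0 0 -0.13 0 0 0 0.45"

```text
clock: 14.2
position: [0.5893, 0.2204, 0.1727]
ee_rot: [0.001, 0.617, 0.787, 0.001]
contact_force: [0.8, -0.5, -0.1]
width: 0.047
gripper_force: 0.0
```

```bash
python3 go.py .555,.005,.17,95 .508,-.2105,.12,84.4 .508,-.2105,.004,84.4
```

```text
t 14.2 p [0.5893 0.2204 0.1727] psi 103.83 tilt 0.16 w 0.047 gf 0.0 q [ 0.25  0.39  1.48 -0.    1.27  0.01]
d [-0.2009 -0.0848  0.0024] rv [ 0.16 -0.01  8.83] rows 4.4
d [-0.2106 -0.0656  0.05  ] rv [-0.  -0.  10.6] rows 4.5
d [ 0.    -0.     0.116] rv [0. 0. 0.] rows 2.3
```

Request:
servo_tool:
  series: "-0.045 -0.018 0 0 0 2 0.45;-0.09 -0.036 0 0 0 4 0.45;-0.135 -0.055 0 0 0 6 0.45;-0.18 -0.074 0 0 0 8 0.45;-0.201 -0.085 0 0 0 8.8 0.45"

```text
clock: 14.7
position: [0.5535, 0.0011, 0.1706]
ee_rot: [0.001, 0.677, 0.736, -0.0]
contact_force: [0.1, 0.2, -0.9]
width: 0.047
gripper_force: 0.0
```

Request:
servo_tool:
  series: "-0.045 -0.015 0.01 0 0 2 0.45;-0.09 -0.03 0.02 0 0 4 0.45;-0.135 -0.045 0.03 0 0 6 0.45;-0.18 -0.056 0.04 0 0 8.5 0.45;-0.2106 -0.0656 0.05 0 0 10.6 0.45"

```text
clock: 15.2
position: [0.5071, -0.214, 0.1203]
ee_rot: [0.001, 0.742, 0.671, -0.0]
contact_force: [0.1, -0.2, 0.6]
width: 0.0466
gripper_force: 0.0
```

Request:
servo_tool:
  series: "0 0 0.02 0 0 0 0.45;0 0 0.04 0 0 0 0.45;0 0 0.06 0 0 0 0.45;0 0 0.06 0 0 0 0.45;0 0 0.06 0 0 0 0.45"

```text
clock: 15.7
position: [0.5075, -0.211, 0.0602]
ee_rot: [0.0, 0.741, 0.672, 0.0]
contact_force: [0.7, 0.3, 0.3]
width: 0.047
gripper_force: 0.0
```

```bash
python3 go.py .508,-.2105,.004,84.4; python3 -c "
from h import *
snap('top','k_t'); snap('scene','k_s')
a=cv2.resize(cv2.imread('pics/k_t_raw.png')[140:225,150:240],None,fx=4.4,fy=4.4,interpolation=2)
b=cv2.resize(cv2.imread('pics/k_s_raw.png')[140:225,250:340],None,fx=4.4,fy=4.4,interpolation=2)
cv2.imwrite('pics/k.png',np.hstack([a,b]))"
```

```text
t 15.7 p [ 0.5075 -0.211   0.0602] psi 84.43 tilt 0.02 w 0.047 gf 0.0 q [-0.52  0.39  1.81 -0.    0.95 -0.42]
d [0.0005 0.0004 0.0562] rv [0.02 0.01 0.03] rows 1.1
```

View pics/k.png

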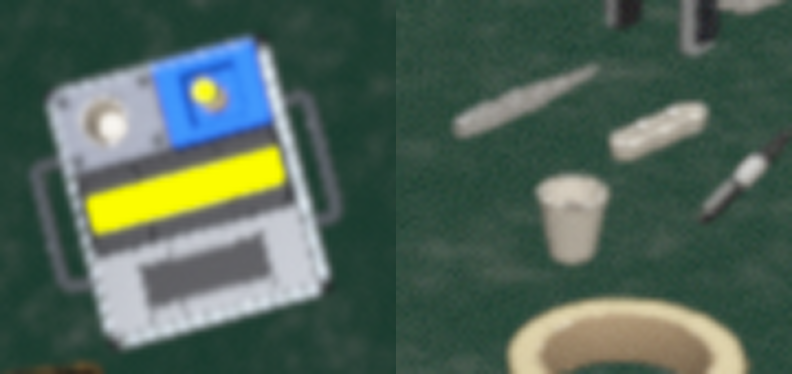

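Left: vial (205,92) stands in the cell and the crucible (105,123) in the well. Right: the gripper is over the boat (660,130). Descend.

Request:
servo_tool:
  series: "0 0 0.02 0 0 0 0.5;0 0 0.035 0 0 0 0.55;0 0 0.045 0 0 0 0.55;0 0 0.052 0 0 0 0.55;0 0 0.057 0 0 0 0.55"

```text
clock: 16.3
position: [0.5077, -0.211, 0.0027]
ee_rot: [0.0, 0.741, 0.672, 0.0]
contact_force: [-0.2, 0.8, 0.2]
width: 0.0383
gripper_force: 0.0
```

Request:
servo_tool:
  series: "0 0 0 0 0 0 0.7;0 0 0 0 0 0 0.8;0 0 0 0 0 0 0.9;0 0 0 0 0 0 0.95;0 0 0 0 0 0 0.95"

```text
clock: 16.8
position: [0.5077, -0.2111, 0.0032]
ee_rot: [0.001, 0.741, 0.672, 0.0]
contact_force: [-0.0, 0.4, 3.1]
width: 0.0148
gripper_force: 30.4
```

Request:
servo_tool:
  series: "0 0 0 0 0 0 0.95;0 0 -0.02 0 0 0 0.95;0 0 -0.06 0 0 0 0.95;0 0 -0.1 0 0 0 0.95;0 0 -0.12 0 0 0 0.95"

```text
clock: 17.3
position: [0.5086, -0.2116, 0.1258]
ee_rot: [0.002, 0.741, 0.672, 0.001]
contact_force: [0.3, 0.7, 0.4]
width: 0.0147
gripper_force: 30.1
```

```bash
python3 go.py .497,-.02,.13,94 .483,.1563,.125,103.9
```

```text
t 17.3 p [ 0.5086 -0.2116  0.1258] psi 84.43 tilt 0.28 w 0.0147 gf 30.1 q [-0.52  0.32  1.72 -0.    1.1  -0.42]
d [ 0.1896 -0.0301 -0.0047] rv [ 0.24  0.14 -9.57] rows 3.8
d [ 0.1768 -0.0017  0.005 ] rv [-0.   0.  -9.9] rows 3.5
```

Request:
servo_tool:
  series: "0.045 -0.007 -0.002 0 0 -2 0.95;0.09 -0.014 -0.004 0 0 -4 0.95;0.135 -0.021 -0.006 0 0 -6 0.95;0.17 -0.027 -0.006 0 0 -8 0.95;0.19 -0.03 -0.006 0 0 -9.6 0.95"

```text
clock: 17.8
position: [0.4946, -0.0161, 0.1285]
ee_rot: [-0.001, 0.681, 0.733, -0.0]
contact_force: [-0.4, -0.7, -0.1]
width: 0.0149
gripper_force: 30.0
```

Request:
servo_tool:
  series: "0.04 0 0 0 0 -2 0.95;0.08 -0.001 0.002 0 0 -4 0.95;0.12 -0.001 0.004 0 0 -6 0.95;0.155 -0.002 0.004 0 0 -8 0.95;0.177 -0.002 0.005 0 0 -9.9 0.95"

```text
clock: 18.3
position: [0.4805, 0.1599, 0.1234]
ee_rot: [-0.0, 0.615, 0.789, 0.0]
contact_force: [0.2, -0.9, 0.3]
width: 0.0146
gripper_force: 30.1
```

Request:
servo_tool:
  series: "0 0 0.02 0 0 0 0.95;0 0 0.045 0 0 0 0.95;0 0 0.065 0 0 0 0.95;0 0 0.065 0 0 0 0.95;0 0 0.065 0 0 0 0.95"

```text
clock: 18.8
position: [0.4813, 0.1575, 0.0586]
ee_rot: [-0.0, 0.616, 0.788, -0.0]
contact_force: [-0.2, -0.4, -0.4]
width: 0.0149
gripper_force: 30.1
```

```bash
python3 go.py .483,.1563,.026,103.9
```

```text
t 18.8 p [0.4813 0.1575 0.0586] psi 103.93 tilt 0.05 w 0.0149 gf 30.1 q [ 0.18  0.34  1.9  -0.    0.9  -0.06]
d [-0.0016  0.0014  0.0326] rv [-0.05  0.    0.03] rows 0.7
```

Request:
servo_tool:
  series: "-0.0015 0.0015 0.012 0 0 0 0.95;-0.0015 0.0015 0.022 0 0 0 0.95;-0.0015 0.0015 0.028 0 0 0 0.95;-0.0015 0.0015 0.032 0 0 0 0.95;-0.0015 0.0015 0.033 0 0 0 0.95"

```text
clock: 19.3
position: [0.4829, 0.1564, 0.0251]
ee_rot: [-0.0, 0.616, 0.788, -0.0]
contact_force: [-0.2, 0.0, -0.3]
width: 0.0148
gripper_force: 30.1
```

Request:
servo_tool:
  series: "0 0 0.001 0 0 0 0.95;0 0 0.0015 0 0 0 0.95;0 0 0.002 0 0 0 0.95;0 0 0.002 0 0 0 0.95"

```text
clock: 19.7
position: [0.4834, 0.1565, 0.0241]
ee_rot: [0.0, 0.616, 0.788, 0.0]
contact_force: [-0.1, -0.1, 3.6]
width: 0.0149
gripper_force: 30.5
```

Request:
servo_tool:
  series: "0 0 0 0 0 0 0.81;0 0 0 0 0 0 0.78;0 0 0 0 0 0 0.72;0 0 0 0 0 0 0.65;0 0 0 0 0 0 0.6"

```text
clock: 20.2
position: [0.4832, 0.1564, 0.0235]
ee_rot: [-0.0, 0.616, 0.788, -0.0]
contact_force: [-0.5, -0.3, 0.7]
width: 0.0341
gripper_force: 0.0
```

Request:
servo_tool:
  series: "0 0 -0.01 0 0 0 0.6;0 0 -0.03 0 0 0 0.6;0 0 -0.06 0 0 0 0.5;0 0 -0.09 0 0 0 0.5;0 0 -0.11 0 0 0 0.5"

```text
clock: 20.7
position: [0.4841, 0.1567, 0.1364]
ee_rot: [0.001, 0.616, 0.788, 0.001]
contact_force: [0.2, -0.1, -0.7]
width: 0.0427
gripper_force: 0.0
```

```bash
python3 go.py .53,-.02,.13,96 .5965,-.2,.11,87.2 .5965,-.2,.003,87.2
```

```text
t 20.7 p [0.4841 0.1567 0.1364] psi 103.94 tilt 0.19 w 0.0427 gf 0.0 q [ 0.18  0.25  1.79 -0.    1.09 -0.07]
d [-0.1825  0.002   0.0065] rv [0.19 0.   7.94] rows 3.7
d [-0.186   0.0473  0.02  ] rv [ 0.  -0.   8.8] rows 3.9
d [ 0.    -0.     0.107] rv [0. 0. 0.] rows 2.1
```

Request:
servo_tool:
  series: "-0.045 0 0 0 0 2 0.5;-0.09 0.001 0 0 0 4 0.5;-0.13 0.002 0 0 0 6 0.5;-0.165 0.002 0 0 0 7 0.5;-0.1825 0.002 0.002 0 0 7.9 0.5"

```text
clock: 21.2
position: [0.5303, -0.023, 0.1327]
ee_rot: [0.001, 0.67, 0.742, 0.0]
contact_force: [0.9, 1.3, 0.1]
width: 0.0424
gripper_force: 0.0
```

Request:
servo_tool:
  series: "-0.045 0.011 0.004 0 0 2 0.5;-0.09 0.023 0.008 0 0 4 0.5;-0.13 0.033 0.012 0 0 6 0.5;-0.165 0.042 0.016 0 0 8 0.5;-0.186 0.0473 0.02 0 0 8.8 0.5"

```text
clock: 21.7
position: [0.5967, -0.2031, 0.1121]
ee_rot: [0.001, 0.725, 0.689, 0.0]
contact_force: [0.1, 0.8, -0.3]
width: 0.0424
gripper_force: 0.0
```

Request:
servo_tool:
  series: "0 0 0.02 0 0 0 0.5;0 0 0.04 0 0 0 0.5;0 0 0.05 0 0 0 0.5;0 0 0.05 0 0 0 0.5;0 0 0.05 0 0 0 0.5"

```text
clock: 22.2
position: [0.596, -0.1998, 0.0622]
ee_rot: [0.0, 0.724, 0.69, 0.0]
contact_force: [0.6, 0.3, 0.5]
width: 0.0424
gripper_force: 0.0
```

```bash
python3 go.py .5965,-.2,.003,87.2; python3 -c "
from h import *
snap('top','k_t2'); snap('scene','k_s2')
a=cv2.resize(cv2.imread('pics/k_t2_raw.png')[140:225,150:240],None,fx=4.4,fy=4.4,interpolation=2)
b=cv2.resize(cv2.imread('pics/k_s2_raw.png')[120:205,240:330],None,fx=4.4,fy=4.4,interpolation=2)
cv2.imwrite('pics/k2.png',np.hstack([a,b]))"
```

```text
t 22.2 p [ 0.596  -0.1998  0.0622] psi 87.27 tilt 0.03 w 0.0424 gf 0.0 q [-0.43  0.48  1.62  0.    1.03 -0.39]
d [-0.0002  0.0005  0.0592] rv [0.03 0.01 0.07] rows 1.2
```

View pics/k2.png

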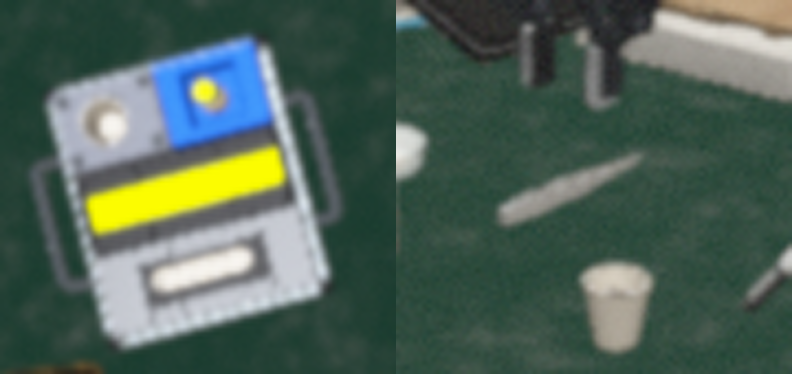

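Left: the boat (203,270) lies in the middle of the grey nest. Right: the gripper is over mid-tweezers. Descend and grip.

Request:
servo_tool:
  series: "0 0 0.02 0 0 0 0.5;0 0 0.035 0 0 0 0.55;0 0 0.047 0 0 0 0.55;0 0 0.055 0 0 0 0.55;0 0 0.059 0 0 0 0.55"

```text
clock: 22.8
position: [0.5957, -0.2001, 0.0023]
ee_rot: [-0.0, 0.724, 0.69, -0.0]
contact_force: [0.2, -0.5, 0.2]
width: 0.0385
gripper_force: 0.0
```

Request:
servo_tool:
  series: "0 0 0 0 0 0 0.7;0 0 0 0 0 0 0.8;0 0 0 0 0 0 0.9;0 0 0 0 0 0 1;0 0 0 0 0 0 1"

```text
clock: 23.3
position: [0.5963, -0.2004, 0.0034]
ee_rot: [0.001, 0.724, 0.69, 0.0]
contact_force: [-0.1, -0.8, 3.3]
width: 0.0078
gripper_force: 31.5
```

Request:
servo_tool:
  series: "0 0 0 0 0 0 1;0 0 -0.02 0 0 0 1;0 0 -0.06 0 0 0 1;0 0 -0.1 0 0 0 1;0 0 -0.12 0 0 0 1"

```text
clock: 23.8
position: [0.5971, -0.2008, 0.126]
ee_rot: [0.002, 0.724, 0.69, 0.001]
contact_force: [-0.1, -0.6, 0.1]
width: 0.0075
gripper_force: 31.1
```

```bash
python3 go.py .569,-.02,.13,95 .541,.1705,.125,103.9; python3 -c "
from h import *
snap('scene','m',(220,60,340,180),4.8)"
```

```text
t 23.8 p [ 0.5971 -0.2008  0.126 ] psi 87.23 tilt 0.28 w 0.0075 gf 31.1 q [-0.43  0.43  1.55 -0.    1.17 -0.39]
d [ 0.1792 -0.0368 -0.0045] rv [ 0.25  0.13 -7.77] rows 3.7
d [ 0.1922 -0.0113  0.005 ] rv [ 0.   0.  -8.9] rows 3.9
```

View pics/m.png

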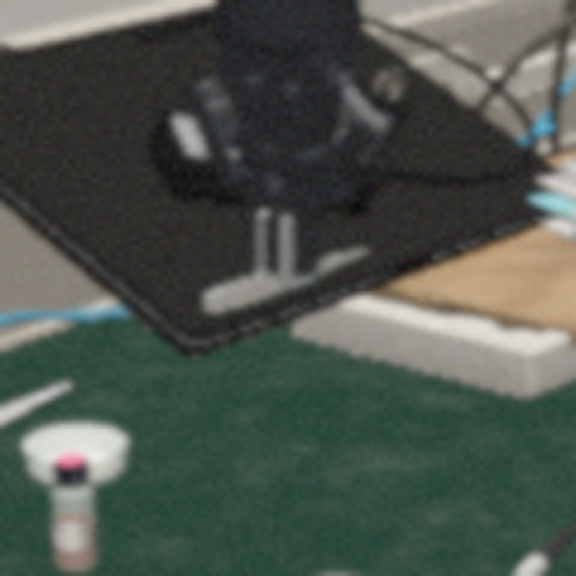

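The tweezers are held level at mid-length (view (280,285)). Carry them to the long nest.

Request:
servo_tool:
  series: "0.045 -0.009 -0.002 0 0 -2 1;0.09 -0.018 -0.004 0 0 -4 1;0.13 -0.027 -0.006 0 0 -6 1;0.16 -0.033 -0.006 0 0 -7 1;0.179 -0.037 -0.006 0 0 -7.8 1"

```text
clock: 24.35
position: [0.5659, -0.0171, 0.1279]
ee_rot: [-0.001, 0.675, 0.738, -0.0]
contact_force: [-0.1, 0.2, -0.4]
width: 0.008
gripper_force: 31.1
```

Request:
servo_tool:
  series: "0.045 -0.003 0 0 0 -2 1;0.09 -0.006 0.002 0 0 -4 1;0.135 -0.008 0.004 0 0 -6 1;0.17 -0.01 0.004 0 0 -8 1;0.192 -0.0113 0.005 0 0 -8.9 1"

```text
clock: 24.85
position: [0.5379, 0.1732, 0.1228]
ee_rot: [-0.001, 0.615, 0.789, -0.0]
contact_force: [0.2, 0.5, -0.4]
width: 0.0083
gripper_force: 31.1
```

Request:
servo_tool:
  series: "0 0 0.02 0 0 0 1;0 0 0.045 0 0 0 1;0 0 0.06 0 0 0 1;0 0 0.06 0 0 0 1;0 0 0.06 0 0 0 1"

```text
clock: 25.35
position: [0.539, 0.1706, 0.0632]
ee_rot: [-0.0, 0.616, 0.788, -0.0]
contact_force: [0.3, 0.0, 0.2]
width: 0.0079
gripper_force: 31.1
```

```bash
python3 go.py .541,.1705,.025,103.9
```

```text
t 25.35 p [0.539  0.1706 0.0632] psi 103.93 tilt 0.06 w 0.0079 gf 31.1 q [ 0.18  0.41  1.77 -0.    0.97 -0.06]
d [-0.0006  0.002   0.0382] rv [-0.06  0.    0.03] rows 0.8
```

Request:
servo_tool:
  series: "-0.0006 0.002 0.015 0 0 0 1;-0.0006 0.002 0.025 0 0 0 1;-0.0006 0.002 0.032 0 0 0 1;-0.0006 0.002 0.036 0 0 0 1;-0.0006 0.002 0.0375 0 0 0 1"

```text
clock: 25.85
position: [0.5412, 0.1705, 0.0259]
ee_rot: [-0.0, 0.616, 0.788, -0.0]
contact_force: [0.6, -0.2, -0.2]
width: 0.0075
gripper_force: 31.1
```

Request:
servo_tool:
  series: "0 0 0.001 0 0 0 1;0 0 0.0015 0 0 0 1;0 0 0.002 0 0 0 1;0 0 0.002 0 0 0 1"

```text
clock: 26.25
position: [0.5416, 0.1706, 0.0244]
ee_rot: [0.0, 0.616, 0.788, 0.0]
contact_force: [0.4, -0.3, 0.3]
width: 0.0079
gripper_force: 31.2
```

Request:
servo_tool:
  series: "0 0 0.0005 0 0 0 1;0 0 0.0005 0 0 0 0.9;0 0 0.0005 0 0 0 0.86;0 0 0.0005 0 0 0 0.82;0 0 0.0005 0 0 0 0.8"

```text
clock: 26.75
position: [0.5412, 0.1706, 0.0233]
ee_rot: [-0.0, 0.616, 0.788, -0.0]
contact_force: [0.2, -0.5, 0.4]
width: 0.0174
gripper_force: 0.0
```

Request:
servo_tool:
  series: "0 0 -0.005 0 0 0 0.8;0 0 -0.02 0 0 0 0.8;0 0 -0.05 0 0 0 0.8;0 0 -0.09 0 0 0 0.7;0 0 -0.12 0 0 0 0.7"

```text
clock: 27.25
position: [0.5419, 0.1707, 0.1459]
ee_rot: [0.001, 0.616, 0.788, 0.001]
contact_force: [1.0, -0.4, 0.2]
width: 0.0255
gripper_force: 0.0
```

Request:
servo_tool:
  series: "-0.05 0 -0.02 0 0 0 0.7;-0.1 0 -0.02 0 0 0 0.7;-0.15 0 -0.02 0 0 0 0.7;-0.2 0 -0.02 0 0 0 0.7;-0.24 0 -0.02 0 0 0 0.7"

```text
clock: 27.75
position: [0.5995, -0.0648, 0.1641]
ee_rot: [0.001, 0.616, 0.787, 0.0]
contact_force: [-0.2, -0.1, 0.4]
width: 0.0261
gripper_force: 0.0
```

```bash
python3 go.py; python3 -c "
from h import *
snap('top','n_t'); snap('scene','n_s')
a=cv2.resize(cv2.imread('pics/n_t_raw.png')[140:225,150:235],None,fx=4.4,fy=4.4,interpolation=2)
b=cv2.resize(cv2.imread('pics/n_s_raw.png')[175:260,115:205],None,fx=4.4,fy=4.4,interpolation=2)
cv2.imwrite('pics/n.png',np.hstack([a,b]))"
```

```text
t 27.75 p [ 0.5995 -0.0648  0.1641] psi 103.9 tilt 0.06 w 0.0261 gf 0.0 q [-0.22  0.36  1.55 -0.    1.23 -0.47]
```

View pics/n.png

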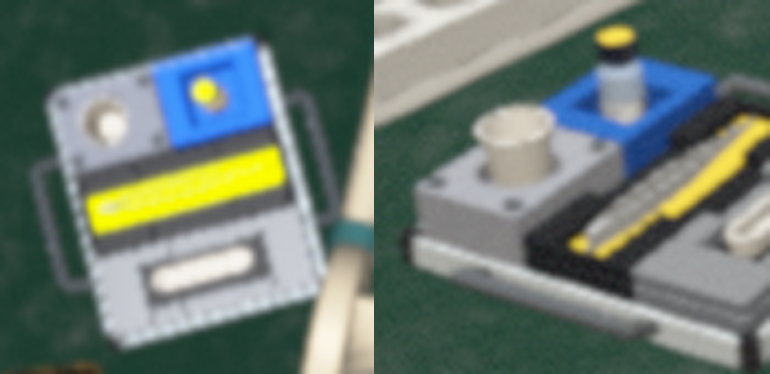

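Vial and crucible stand in their pockets, the boat lies centred, and the tweezers lie along the yellow floor (right view, (590,245) to (765,115)). Hand in.

```bash
python3 -c "
from rig import manip; print(manip.sign_off())"
```

```text
the job is handed in; nothing more can be done
None
```

The tray is packed and the job is handed in at about 28 s: the final pictures show all four items in their pockets, the pink vial and used crucible were never touched, and no verdict came back.

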